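# Take the empty magazine out of the eyelet setter

## Task

The magazine with the straight bar grip in the eyelet setter is empty. Push it further down into its slot until the latch lets go, let it spring up, then draw it straight out and stand it upright in the cardboard tray. Leave the magazine with the round knob latched where it is.

Things in the scene. Friction and masses are not known exactly. Their poses are not given: they have to be found in the camera images.
- bar_mag_center (a point): Centre, half-way up, of the empty magazine: black plastic block 68 mm tall, 44 wide (y), 28 deep (x), 90 g. Top 22 mm: white bar grip, 44 long (y), 16 thick (x), centred, flat; pinch it across x. Latched at first in either slot, upright, axes as the setter's, top 14 mm above the deck; it cannot be pulled out. After release it stands loose in the slot 28 mm higher, only 26 mm deep; draw it straight up.
- round_mag_center (a point): Centre, half-way up, of the magazine that stays: same black body, height and latch, but its top 22 mm are a white upright round knob, 22 mm diameter. Latched in the other slot. How both latches work: about 5 to 7 N on the top pushes a magazine down; it lets go after 3 to 5 mm, stops hard at 9 mm; on moving away a damped spring lifts it in 0.5 s. Pushing fully down again would relatch it.
- setter: Grey bench eyelet setter, fixed. Origin: on the table under the middle of its slotted block, 100 mm (x) by 200 (y); flat deck 72 mm above the table. Two slots, open upward, steel-rimmed, centred at x = 0, y = +45 and y = -45 mm, each 30 (x) by 46 (y), 1 mm play round a magazine. Beyond the block's -y end stands the press head, centred near y = -205 mm, up to 222 mm high: keep clear of it.
- tray: Open cardboard tray, fixed on the table, empty, 170 mm (x) by 130 (y), walls 35 mm high and 5 thick. Origin: on the table under its middle; the inner floor is 5 mm above the table.

How it is judged:
By the outcome, as a careful person would: the job done as asked, in the order asked, and still so for the second after the job is handed in, with the robot touching nothing.
It also fails if it takes over 48 s, if anything falls off the work surface, if the arm or the gripper's body presses on something with over 40 N, if the wrist force passes 120 N, or if a joint passes its speed limit or range.

## Robot

A 6-joint arm with a two-finger parallel gripper is mounted at the origin on the work surface. World frame = base frame: x ahead of the robot, y to its left, z up, the work surface at z = 0. Lengths are in m, angles in rad, forces in N, time in s.
With the tool pointing down it reaches from about 0.35 to 0.975 m from the base axis. Payload 4.9 kg.
Tool frame: the origin (TCP) lies between the finger pads; the fingertips stand 25 mm ahead of it and the grasp point (between the pads) lies 6 mm ahead of it (ctrl.tip_reach is the distance from the TCP to the fingertips, in m); z points along the fingers, y is the direction in which the jaws open and shut (so a half turn about z gives the same grasp; the last joint's range is limited). The gripper opens to 85 mm and grips with 20 to 120 N. Pads are 22 mm wide; open, the fingers measure 114 mm over their backs; the gripper's body (76 mm by 85 mm) begins 54 mm behind the grasp point. The pads swing forward as they close: fully open they stand 13 mm farther back than shut.
Start: joints at [-1.286, 0.053, 1.613, -0, 1.476, -0.119], TCP at [0.246, -0.575, 0.256] pointing down, gripper open.
Joint ranges: [-3.01, 3.01], [-1.01, 2.22], [0.06, 2.58], [-1.02, 4.17], [0.09, 2.62], [-3.14, 3.14]. Speed limits (rad/s): [2.57, 2.57, 3.14, 3.14, 3.14, 3.14].

## Interface

Orientations are given as a rotation vector (axis times angle).
In Python, from station import get_obs, get_image, camera_params, order, ctrl gives the robot as it stands.
- The arm moves only by the tool move_arm, never from a script. Its argument "deltas" is one flat list of numbers, 5 for each row, row after row: the opening, from -1 (shut) to 1 (fully open), so that 0 is half open, then the shift along the tool's x, y, z in m, then the turn about the tool's z in degrees. In form: [fingers, tx, ty, tz, turn, fingers, tx, ty, tz, turn, ...]. A call has 1 to 10 rows; each row is the pose to reach, as a shift and turn from the pose measured when the call began, along the tool's axes at that moment; what a row does not reach only later rows make up. A row lasts 1/10 s, in which the tool goes at most 50 mm and 8.59 degrees, less where a joint would pass 70% of its speed; a pose out of reach is approached as far as the arm can. A call with a gripper value outside its range is refused whole. The fingers move at their own pace and stop on an object; "force" is the grip in N (left out, the last holds). Time passes only in rows, so rows that repeat a pose let the fingers close. It gives the time, the measured TCP pose, the force and the opening at its end, in the units of the state.
- get_obs(): the state, without advancing time (a new reading comes with each control period).
- get_image(name): name is "scene" or "top" or "wrist"; returns the picture (480x640x3 uint8, red, green, blue); there is no depth.
- camera_params(name): a dict with "camera_matrix" (3x3 intrinsics, pixels), "k1" (the pictures are not rectified: a ray, as slopes to the right and down, at radius r is drawn at 1 + k1 r^2 times it, then the intrinsics apply), "extrinsics" (4x4, takes a point from camera to world coordinates); the wrist camera has in their place "tool_from_camera" (4x4, takes a point from camera to tool coordinates, whose origin is the TCP and whose axes are the flange's). Camera axes: x right, y up, looking along -z (the intrinsics and any distortion apply to the point x, -y, -z); pixel columns grow to the right and rows downward; lengths in m; the calibration is good to about 2 mm. A picture is of the moment at which its call begins: read the wrist's pose just before it. camera_params takes no time and is no camera call.
- order.finish_job(): hands the job in, once; it reports no verdict.
The state is a dict: "t": time; "q": joint angles; "dq": joint speeds; "effort": joint torques, N m; "tool_pos": TCP position; "tool_rot": TCP orientation; "contact_force": force on the tool from outside, world axes, zero at the start; "wrist_torque": the same for the moment, N m; "opening": finger opening in m.
Only numpy, scipy, OpenCV 4.12 (cv2) and the standard library are available. Lean on these libraries where they do the work, as an engineer would, in place of code of your own. Each camera call takes 0.05 s, during which the arm holds its last target. There are 200 camera calls.

## Working session

There is one attempt and no reset: what is moved stays moved. The work goes in short steps, Python scripts to look and compute and a tool call to move; the robot and the scene stay as the last step left them, time stands still between calls to the robot, and variables do not carry over. Pictures are saved under pics/ and viewed, about 8 in all and at most 12, crops included, and the job is handed in when it is done.

Besides the shell and the picture viewer there is one more tool, called after "Request:" by a JSON object that holds its "fn" and its "kwargs". move_arm: Moves the arm, as the interface text tells. Its arguments: {"type":"object","properties":{"deltas":{"type":"array"},"force":{"type":"number"}},"required":["deltas"]}

```bash
mkdir -p pics; ls
cat > h.py <<'E'
import numpy as np, cv2
from station import *
from scipy.spatial.transform import Rotation as R
def save(n,f):
    o=get_obs(); im=get_image(n); cv2.imwrite('pics/'+f,im[:,:,::-1]); return o,im
def ext(n,o=None):
    p=camera_params(n)
    if n!='wrist': return p,np.array(p['extrinsics'])
    T=np.eye(4);T[:3,:3]=R.from_rotvec(o['tool_rot']).as_matrix();T[:3,3]=o['tool_pos']
    return p,T@np.array(p['tool_from_camera'])
def topt(n,px,z,o=None):
    p,T=ext(n,o);K=np.array(p['camera_matrix'])
    px=np.array(px,float).reshape(-1,1,2)
    s=cv2.undistortPoints(px,K,np.array([p['k1'],0,0,0.]))[:,0]
    d=np.c_[s[:,0],-s[:,1],-np.ones(len(s))]@T[:3,:3].T
    c=T[:3,3]; return c+d*((np.asarray(z)-c[2])/d[:,2])[:,None]
def proj(n,P,o=None):
    p,T=ext(n,o);P=(np.asarray(P)-T[:3,3])@T[:3,:3]
    P=P*[1,-1,-1];return cv2.projectPoints(P,np.zeros(3),np.zeros(3),np.array(p['camera_matrix']),np.array([p['k1'],0,0,0.]))[0][:,0]
E
python3 - <<'E'
from h import *
o,_=save('top','a.png'); save('scene','b.png')
print(o); 
for n in('top','scene','wrist'): print(n,camera_params(n))
E
```

```text
pics
{'t': 0.0, 'q': array([-1.28601434e+00,  5.33723483e-02,  1.61428635e+00,  1.52045252e-05,
        1.47602778e+00, -1.19010184e-01]), 'dq': array([ 6.24560415e-04, -5.46693234e-04, -5.56038399e-06, -9.01387449e-04,
       -5.68269443e-04, -1.26765267e-05]), 'effort': array([-3.87090504e-04, -3.93686986e+01, -3.70177853e+01, -2.86489876e-04,
        7.02702440e-03, -1.02645845e-05]), 'tool_pos': array([ 0.24540308, -0.57418091,  0.25505795]), 'tool_rot': array([-3.07573598e+00, -6.29554059e-01,  2.48439532e-04]), 'contact_force': array([-0.60326517,  0.00175109,  0.11795438]), 'wrist_torque': array([-0.0103194 ,  0.00805731,  0.02300031]), 'opening': 0.0857574797944102}
top {'camera_matrix': array([[621.20890563,   0.        , 310.80248042],
       [  0.        , 621.20890563, 231.00465219],
       [  0.        ,   0.        ,   1.        ]]), 'k1': 0.06970526496266162, 'extrinsics': array([[ 0.02092155,  0.9979097 , -0.06114348,  0.45607115],
       [-0.99964728,  0.02188026,  0.01505232,  0.05821261],
       [ 0.01635869,  0.060807  ,  0.99801548,  0.95176038],
       [ 0.     
[... 382 characters left out ...]
79362],
       [-0.00903252,  0.7443112 ,  0.66777186,  0.5450305 ],
       [ 0.        ,  0.        ,  0.        ,  1.        ]])}
wrist {'camera_matrix': array([[348.24611621,   0.        , 323.04496776],
       [  0.        , 348.24611621, 247.76936722],
       [  0.        ,   0.        ,   1.        ]]), 'k1': -0.05066868564611266, 'tool_from_camera': array([[ 2.49232838e-04,  9.63311043e-01,  2.68387356e-01,
         6.84513096e-02],
       [ 9.99999968e-01, -2.29951460e-04, -1.03276287e-04,
         1.50206165e-04],
       [-3.77711233e-05,  2.68387373e-01, -9.63311069e-01,
        -1.16095152e-01],
       [ 0.00000000e+00,  0.00000000e+00,  0.00000000e+00,
         1.00000000e+00]])}
```

View pics/a.png

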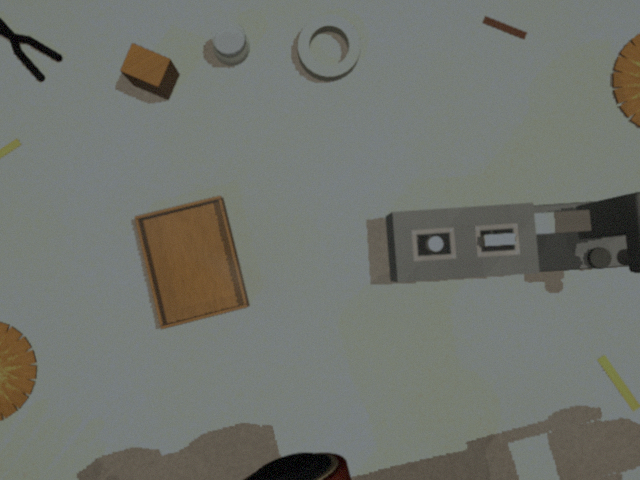

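View pics/b.png

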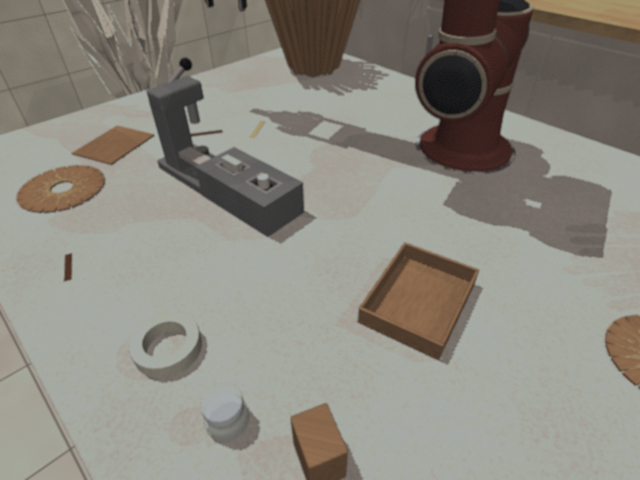

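The bar grip is at (498,239) in the top picture, in the -y slot beside the press head. The knob is at (435,243), and the tray rim corners are near (134,217), (222,197), (248,306), (160,327).

Run:
```python
from h import *
b=topt('top',[[498,239.5],[435,243.5]],.086);print(b)
d=topt('top',[[388,212],[394,282]],.072);print('deck end',d)
d=topt('top',[[476,226],[517,223],[519,255],[478,257],[413,229],[454,227],[456,257],[415,259]],.072);print(d,d[:4].mean(0),d[4:].mean(0))
t=topt('top',[[134,217],[222,197],[248,306],[160,327]],.035);print('tray',t,t.mean(0))
v=b[1]-b[0];print('y axis yaw',np.degrees(np.arctan2(-v[0],v[1])))
v=t[0]-t[1];v2=t[0]-t[3]; print(np.degrees(np.arctan2(-v[0],v[1])),np.degrees(np.arctan2(v2[1],v2[0])),np.linalg.norm(v),np.linalg.norm(v2))
print(R.from_rotvec(get_obs()['tool_rot']).as_matrix().round(3))
```

```text
[[ 0.50297371 -0.21591301  0.086     ]
 [ 0.49544701 -0.12849723  0.086     ]]
deck end [[ 0.53946496 -0.06432605  0.072     ]
 [ 0.44039067 -0.07408175  0.072     ]]
[[ 0.52222196 -0.18929301  0.072     ]
 [ 0.52773796 -0.24699181  0.072     ]
 [ 0.48246965 -0.24979894  0.072     ]
 [ 0.47832605 -0.19228877  0.072     ]
 [ 0.51600454 -0.10014876  0.072     ]
 [ 0.52012162 -0.15821592  0.072     ]
 [ 0.47762324 -0.16130624  0.072     ]
 [ 0.47349659 -0.10342181  0.072     ]] [ 0.5026889  -0.21959313  0.072     ] [ 0.4968115  -0.13077319  0.072     ]
tray [[0.52711483 0.30391809 0.035     ]
 [0.55969248 0.17665432 0.035     ]
 [0.40032478 0.13395589 0.035     ]
 [0.36792359 0.26025515 0.035     ]] [0.46376392 0.21869586 0.035     ]
y axis yaw 4.92115882553322
14.358541440949564 15.337882383871268 0.13136731137644192 0.16507060846875413
[[ 0.92   0.393 -0.001]
 [ 0.393 -0.92   0.002]
 [ 0.    -0.002 -1.   ]]
```

Run:
```python
from h import *
print([a for a in dir(ctrl) if a[0]!='_'], ctrl.tip_reach)
print(topt('scene',[[203,95],[200,85],[197,122]],[.2,.21,.16]))
```

```text
['MotionError', 'tip_reach'] 0.025
[[ 0.51185032 -0.27410867  0.2       ]
 [ 0.50301094 -0.29497842  0.21      ]
 [ 0.54020235 -0.26355267  0.16      ]]
```

Request:
{"fn": "move_arm", "kwargs": {"deltas": [-1,0,0,-0.05,0,-1,0.378,-0.228,-0.05,-71.4,-1,0.378,-0.228,-0.05,-71.4,-1,0.378,-0.228,-0.05,-71.4,-1,0.378,-0.228,-0.05,-71.4,-1,0.378,-0.228,-0.05,-71.4,-1,0.378,-0.228,-0.05,-71.4,-1,0.378,-0.228,-0.05,-71.4,-1,0.378,-0.228,-0.05,-71.4,-1,0.378,-0.228,-0.05,-71.4], "force": 40}}

```text
t: 1.1
tool_pos: [0.5043, -0.2137, 0.3053]
tool_rot: [-2.125, -2.311, -0.002]
contact_force: [0.7, -0.8, 0.8]
opening: 0.0002
```

Run:
```python
from h import *
o,_=save('wrist','c.png'); print(o['tool_pos'],R.from_rotvec(o['tool_rot']).as_matrix().round(4),o['q'])
print(proj('wrist',[[.503,-.217,.086],[.497,-.129,.086]],o))
```

```text
[ 0.5043108  -0.21367944  0.30526152] [[-8.380e-02  9.965e-01 -8.000e-04]
 [ 9.965e-01  8.380e-02  2.300e-03]
 [ 2.400e-03 -6.000e-04 -1.000e+00]] [-5.37405455e-01 -1.55905016e-01  1.73288181e+00  1.57980798e-03
  1.56650403e+00 -6.21263225e-01]
[[321.00872154 226.43011616]
 [322.40569049 132.64280639]]
```

View pics/c.png

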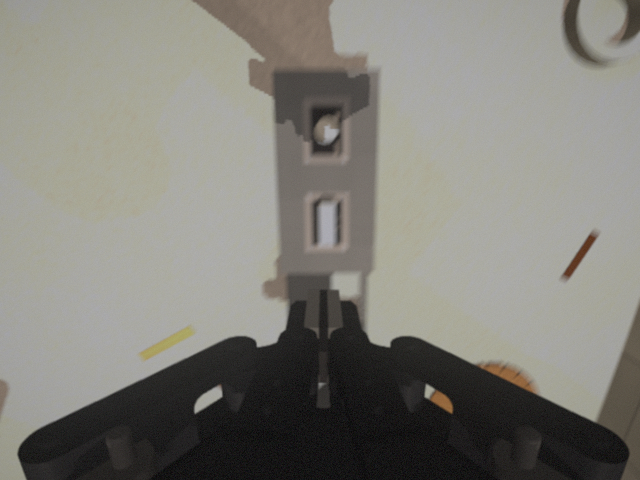

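The wrist view shows the bar grip at about (327,222) with its rim around it, and the knob at (327,130). I'll refine this with the rim corners.

Run:
```python
from h import *
o=get_obs(); im=cv2.imread('pics/c.png'); g=cv2.cvtColor(im,6)
sub=g[195:250,308:346]; m=(sub>150).astype('uint8')
n,l,s,c=cv2.connectedComponentsWithStats(m); i=1+s[1:,4].argmax(); print(s[i],c[i]+[308,195])
q,w,a=cv2.minAreaRect(np.argwhere(l==i)[:,::-1].astype('f4')); print(q,w,a)
print('bar',topt('wrist',[np.array(q)+[308,195]],.086,o))
r=topt('wrist',[[304,193],[347,192],[350,250],[304,252]],.072,o);print('rim',r.mean(0))
e=topt('wrist',[[274,70],[380,69],[281,272],[375,270]],.072,o);print('deck',e)
cv2.imwrite('pics/d.png',cv2.resize(im[60:280,260:390],None,fx=2.7,fy=2.7,interpolation=2))
```

```text
[ 10  10  16  43 540] [326.56296296 226.16481481]
(18.737279891967773, 31.090534210205078) (14.376199722290039, 42.98265075683594) 4.184916019439697
bar [[ 0.51155037 -0.21116389  0.086     ]]
rim [ 0.51114988 -0.21021893  0.072     ]
deck [[ 0.44993735 -0.07144318  0.072     ]
 [ 0.54757755 -0.06177935  0.072     ]
 [ 0.46816414 -0.26775433  0.072     ]
 [ 0.56734007 -0.25676383  0.072     ]]
```

View pics/d.png

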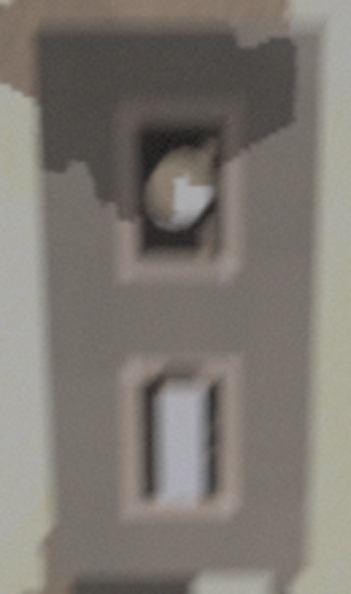

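Run:
```python
from h import *
o=get_obs();print(o['dq'].round(4),o['tool_pos'])
M=R.from_rotvec(o['tool_rot']).as_matrix()
print('tip px',proj('wrist',np.array([o['tool_pos']+M@[x,0,.025] for x in(-.011,.0,.011)]),o))
print('scene bar,knob',topt('scene',[[231.5,160],[263,179]],.086))
```

```text
[-0.0831 -0.0072  0.0119 -0.056   0.0092 -0.044 ] [ 0.50676061 -0.20954432  0.30520438]
tip px [[321.90787406 332.18342633]
 [321.89069557 310.02376727]
 [321.87331712 286.91624972]]
scene bar,knob [[ 0.5089457  -0.21595221  0.086     ]
 [ 0.50502859 -0.12108816  0.086     ]]
```

Request:
{"fn": "move_arm", "kwargs": {"deltas": [-1,0,0.003,0.05,3,-1,0,0.003,0.09,3,-1,0,0.003,0.09,3,-1,0,0.003,0.09,3]}}

```text
t: 1.55
tool_pos: [0.5094, -0.2087, 0.2148]
tool_rot: [-2.178, -2.257, -0.008]
contact_force: [-0.0, -0.4, 0.0]
opening: 0.0001
```

Run:
```python
from h import *
o,im=save('wrist','e.png'); print(o['tool_pos'],o['dq'].round(3),o['contact_force'])
M=R.from_rotvec(o['tool_rot']).as_matrix()
print('tip px',proj('wrist',np.array([o['tool_pos']+M@[x,0,.025] for x in(-.011,.0,.011)]),o))
print(proj('wrist',[[.503,-.217,.086],[.5115,-.211,.086]],o))
```

```text
[ 0.50938296 -0.20869448  0.21482424] [-0.006 -0.031 -0.065 -0.001 -0.005  0.001] [-0.00447195 -0.41208458  0.03174257]
tip px [[321.91415754 332.24029546]
 [321.89710126 310.08269458]
 [321.87984719 286.97732107]]
[[313.27584599 259.22492853]
 [325.11173958 251.79507141]]
```

View pics/e.png

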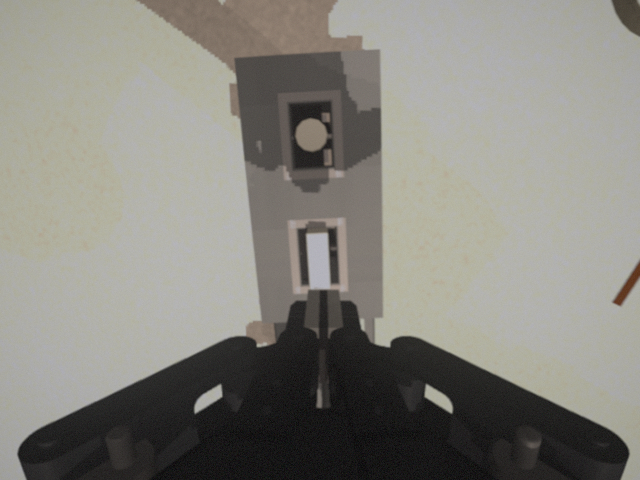

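The bar grip is now at (318,261), just ahead of the closed fingertips at about (322,290). The arm was still moving in the previous wrist picture, which explains the mismatch.

Run:
```python
from h import *
o=get_obs(); print(o['tool_pos'],o['tool_rot'])
o['tool_pos']=np.array([.50938296,-.20869448,.21482424])
M=R.from_rotvec(o['tool_rot']).as_matrix();print(M.round(3))
im=cv2.imread('pics/e.png'); g=cv2.cvtColor(im,6)
m=(g[225:292,300:338]>165).astype('uint8')
n,l,s,c=cv2.connectedComponentsWithStats(m); i=1+s[1:,4].argmax(); print(s[i])
q,w,a=cv2.minAreaRect(np.argwhere(l==i)[:,::-1].astype('f4')); q=np.array(q)+[300,225]; print(q,w,a)
b=topt('wrist',[q,[311.5,135]],.086,o); print('bar',b)
r=topt('wrist',[[290,221],[346,219],[348,290],[296,294]],.072,o);print('rim',r.mean(0))
e=topt('wrist',[[236,58],[380,50],[262,322],[383,317]],.072,o);print('deck',e,e.mean(0))
print('ends',topt('wrist',[[307,233],[327,233],[310,290],[330,290]],.086,o))
```

```text
[ 0.51040648 -0.2093975   0.21702046] [-2.18053504 -2.25980574 -0.00936087]
[[-0.036  0.999  0.003]
 [ 0.999  0.036  0.005]
 [ 0.005  0.003 -1.   ]]
[   7    9   23   55 1058]
[318.18677139 260.98833084] (55.14240646362305, 19.586782455444336) 86.42366790771484
bar [[ 0.5071175  -0.21849644  0.086     ]
 [ 0.49972792 -0.12979149  0.086     ]]
rim [ 0.50844865 -0.21964119  0.072     ]
deck [[ 0.4463347  -0.07999898  0.072     ]
 [ 0.54418315 -0.07156591  0.072     ]
 [ 0.46262727 -0.27708737  0.072     ]
 [ 0.56175737 -0.26916813  0.072     ]] [ 0.50372562 -0.1744551   0.072     ]
ends [[ 0.49836551 -0.1976278   0.086     ]
 [ 0.51279244 -0.19712205  0.086     ]
 [ 0.50167335 -0.24167361  0.086     ]
 [ 0.51677885 -0.24115097  0.086     ]]
```

Request:
{"fn": "move_arm", "kwargs": {"deltas": [-1,-0.007,-0.0035,0.03,-2.7,-1,-0.007,-0.0035,0.06,-2.7,-1,-0.007,-0.0035,0.085,-2.7,-1,-0.007,-0.0035,0.1,-2.7,-1,-0.007,-0.0035,0.1,-2.7,-1,-0.007,-0.0035,0.1,-2.7,-1,-0.007,-0.0035,0.1,-2.7]}}

```text
t: 2.3
tool_pos: [0.5089, -0.2169, 0.1195]
tool_rot: [2.126, 2.309, 0.011]
contact_force: [-0.7, -1.1, -0.5]
opening: 0.0
```

Request:
{"fn": "move_arm", "kwargs": {"deltas": [-1,0,-0.0015,0.003,0,-1,0,-0.0015,0.006,0,-1,0,-0.0015,0.009,0,-1,0,-0.0015,0.011,0,-1,0,-0.0015,0.012,0,-1,0,-0.0015,0.012,0,-1,0,-0.0015,0.012,0]}}

```text
t: 3.0
tool_pos: [0.5077, -0.2172, 0.1078]
tool_rot: [2.125, 2.309, 0.011]
contact_force: [-0.7, -0.1, 3.9]
opening: -0.0
```

Request:
{"fn": "move_arm", "kwargs": {"deltas": [-1,0,-0.0007,0.002,0,-1,0,-0.0007,0.004,0,-1,0,-0.0007,0.004,0,-1,0,-0.0007,0.004,0]}}

```text
t: 3.4
tool_pos: [0.5072, -0.2173, 0.1038]
tool_rot: [2.125, 2.308, 0.011]
contact_force: [0.7, -0.5, 4.2]
opening: 0.0003
```

Request:
{"fn": "move_arm", "kwargs": {"deltas": [-1,0,0,-0.03,0,-1,0,0,-0.06,0,-1,0,0,-0.09,0,0,0,0,-0.1,0,0,0,0,-0.1,0,0,0,0,-0.1,0,0,0,0,-0.1,0,0,0,0,-0.1,0]}}

```text
t: 4.2
tool_pos: [0.5056, -0.217, 0.2017]
tool_rot: [2.127, 2.311, 0.01]
contact_force: [0.3, 0.8, -0.4]
opening: 0.0426
```

Run:
```python
from h import *
o,im=save('wrist','f.png'); print(o['tool_pos'],o['dq'].round(3),o['opening'],R.from_rotvec(o['tool_rot']).as_matrix().round(4))
print(proj('wrist',[[.507,-.219,.086],[.507,-.219,.114]],o))
```

```text
[ 0.50555869 -0.2170367   0.20168537] [ 0.    -0.004 -0.009 -0.001  0.001  0.001] 0.042635002430406035 [[-0.0827  0.9966  0.0047]
 [ 0.9966  0.0826  0.0042]
 [ 0.0038  0.005  -1.    ]]
[[323.28572594 255.94757897]
 [323.55274936 268.97032777]]
```

View pics/f.png

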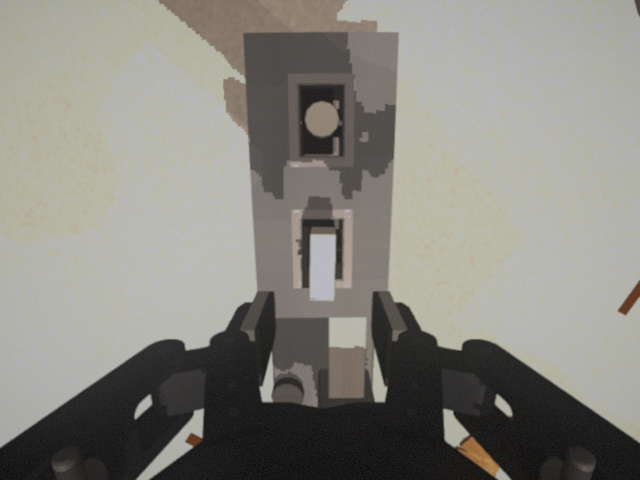

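The bar grip has sprung up: it's at (322,267) and appears longer, as predicted for z=0.114. The knob is still down in its slot. Next I grasp the bar.

Request:
{"fn": "move_arm", "kwargs": {"deltas": [0,-0.0015,0.001,0.03,0,0,-0.0015,0.001,0.055,0,0,-0.0015,0.001,0.075,0,0,-0.0015,0.001,0.08,0,0,-0.0015,0.001,0.08,0,0,-0.0015,0.001,0.08,0,0,-0.0015,0.001,0.08,0], "force": 40}}

```text
t: 4.95
tool_pos: [0.5082, -0.2188, 0.1238]
tool_rot: [2.125, 2.308, 0.011]
contact_force: [-0.4, -0.1, 0.2]
opening: 0.0427
```

Request:
{"fn": "move_arm", "kwargs": {"deltas": [-0.5,0,0,0,0,-0.7,0,0,0,0,-1,0,0,0,0,-1,0,0,0,0,-1,0,0,0,0,-1,0,0,0,0], "force": 40}}

```text
t: 5.55
tool_pos: [0.5082, -0.2191, 0.124]
tool_rot: [2.125, 2.308, 0.01]
contact_force: [-1.3, -2.2, 2.8]
opening: 0.0151
```

Request:
{"fn": "move_arm", "kwargs": {"deltas": [-1,0,0,-0.01,0,-1,0,0,-0.02,0,-1,0,0,-0.03,0,-1,0,0,-0.045,0,-1,0,0,-0.065,0,-1,0,0,-0.09,0,-1,0,0,-0.12,0,-1,0,0,-0.12,0,-1,0,0,-0.12,0]}}

```text
t: 6.45
tool_pos: [0.5077, -0.2195, 0.2454]
tool_rot: [2.123, 2.306, 0.011]
contact_force: [0.2, 0.1, -1.3]
opening: 0.015
```

Run:
```python
from h import *
o,im=save('wrist','g.png'); p=o['tool_pos'];M=R.from_rotvec(o['tool_rot']).as_matrix();print(p,o['opening'],o['contact_force'],o['q'],M.round(4))
print((M.T@(np.array([.464,.219,p[2]])-p)).round(4))
```

```text
[ 0.50770479 -0.21947903  0.24538511] 0.014995603738144202 [ 0.16707121  0.13181276 -1.32837398] [-0.54522518 -0.11753773  1.79751177  0.00571406  1.45345229 -0.62867035] [[-8.270e-02  9.965e-01  9.900e-03]
 [ 9.966e-01  8.270e-02  6.000e-04]
 [-2.000e-04  9.900e-03 -1.000e+00]]
[ 4.406e-01 -7.300e-03 -2.000e-04]
```

View pics/g.png

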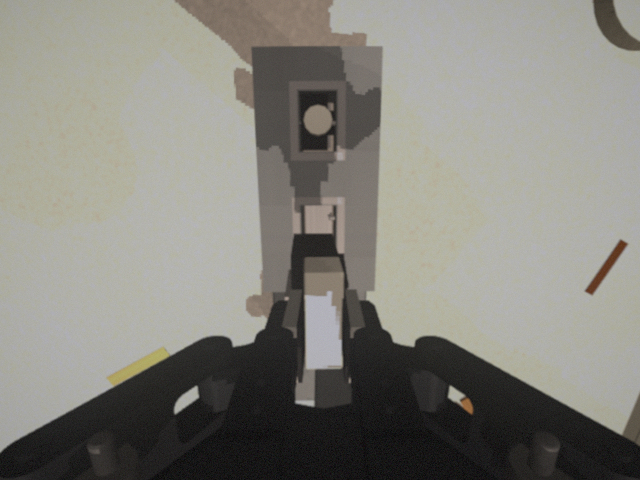

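The magazine is out and held: it's between the fingers, with the empty slot at (320,220) and the knob magazine still in place. Now over to the tray.

Request:
{"fn": "move_arm", "kwargs": {"deltas": [-1,0.03,0,0,0,-1,0.075,-0.001,0,-3,-1,0.125,-0.002,0,-6,-1,0.175,-0.003,0,-10,-1,0.225,-0.004,0,-10,-1,0.275,-0.005,0,-10,-1,0.325,-0.005,0,-10,-1,0.375,-0.006,0,-10,-1,0.415,-0.007,0,-10,-1,0.44,-0.007,0,-10]}}

```text
t: 7.5
tool_pos: [0.4618, 0.2213, 0.2421]
tool_rot: [1.913, 2.489, 0.006]
contact_force: [0.3, -0.1, -1.0]
opening: 0.015
```

Request:
{"fn": "move_arm", "kwargs": {"deltas": [-1,0,0,0.03,0,-1,0,0,0.06,0,-1,0,0,0.09,0,-1,0,0,0.1,0,-1,0,0,0.1,0]}}

```text
t: 8.0
tool_pos: [0.4601, 0.2208, 0.1389]
tool_rot: [-1.914, -2.489, 0.003]
contact_force: [0.1, -0.6, -0.9]
opening: 0.0155
```

Run:
```python
from h import *
o,im=save('wrist','i.png'); save('top','j.png');p=o['tool_pos'];M=R.from_rotvec(o['tool_rot']).as_matrix();print(p,o['opening'],o['contact_force'],o['dq'].round(3),M.round(4))
print((M.T@(np.array([.464,.219,p[2]])-p)).round(4))
```

```text
[0.46012656 0.22079894 0.13892932] 0.015466713188594744 [ 0.07123398 -0.63075724 -0.87993039] [-0.002 -0.033 -0.059 -0.001  0.011  0.   ] [[-2.571e-01  9.664e-01 -2.500e-03]
 [ 9.664e-01  2.571e-01 -2.000e-04]
 [ 5.000e-04 -2.400e-03 -1.000e+00]]
[-0.0027  0.0033 -0.    ]
```

View pics/j.png

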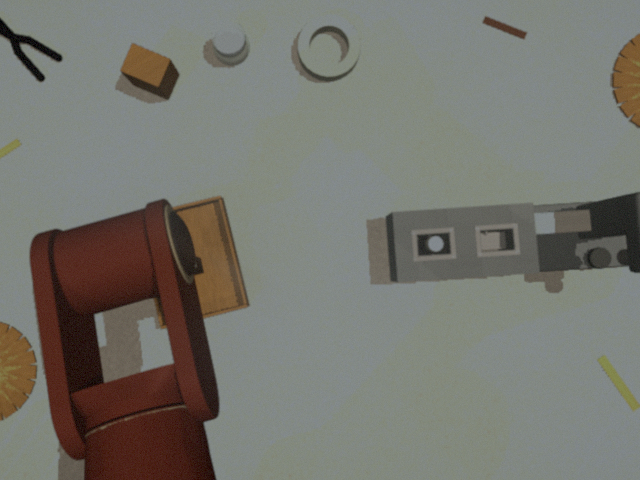

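The top view shows the wrist over the tray, the bar slot empty at (495,240) and the knob in place. I lower the magazine slowly.

Request:
{"fn": "move_arm", "kwargs": {"deltas": [-1,0,0.002,0.02,0,-1,0,0.002,0.035,0,-1,0,0.002,0.045,0,-1,0,0.002,0.05,0,-1,0,0.002,0.05,0,-1,0,0.002,0.05,0,-1,0,0.002,0.05,0]}}

```text
t: 8.8
tool_pos: [0.4653, 0.2223, 0.0936]
tool_rot: [1.913, 2.488, 0.008]
contact_force: [0.7, 0.1, -1.6]
opening: 0.0149
```

Request:
{"fn": "move_arm", "kwargs": {"deltas": [-1,0,0,0.002,0,-1,0,0,0.003,0,-1,0,0,0.003,0,-1,0,0,0.003,0]}}

```text
t: 9.2
tool_pos: [0.4652, 0.2223, 0.0905]
tool_rot: [1.913, 2.488, 0.008]
contact_force: [-0.6, 0.4, -1.7]
opening: 0.0149
```

Request:
{"fn": "move_arm", "kwargs": {"deltas": [-1,0,0,0.002,0,-1,0,0,0.004,0,-1,0,0,0.005,0,-1,0,0,0.005,0]}}

```text
t: 9.6
tool_pos: [0.4651, 0.2222, 0.0852]
tool_rot: [1.913, 2.488, 0.007]
contact_force: [0.5, 0.4, -1.0]
opening: 0.0152
```

Request:
{"fn": "move_arm", "kwargs": {"deltas": [-1,0,0,0.001,0,-1,0,0,0.002,0,-1,0,0,0.002,0]}}

```text
t: 9.9
tool_pos: [0.4655, 0.2224, 0.0841]
tool_rot: [1.913, 2.488, 0.008]
contact_force: [-1.9, -0.3, 4.2]
opening: 0.0147
```

Floor contact. I open and retreat straight up.

Request:
{"fn": "move_arm", "kwargs": {"deltas": [-0.5,0,0,0,0,-0.2,0,0,0,0,0.1,0,0,0,0,0.1,0,0,0,0,0.1,0,0,0,0,0.1,0,0,0,0]}}

```text
t: 10.5
tool_pos: [0.4655, 0.2223, 0.084]
tool_rot: [1.913, 2.488, 0.008]
contact_force: [0.4, -0.4, -1.1]
opening: 0.0471
```

Request:
{"fn": "move_arm", "kwargs": {"deltas": [0.1,0,0,-0.01,0,0.1,0,0,-0.03,0,0.1,0,0,-0.06,0,0.1,0,0,-0.1,0,0.1,0,0,-0.14,0,0.1,0,0,-0.14,0,0.1,0,0,-0.14,0]}}

```text
t: 11.2
tool_pos: [0.4654, 0.2223, 0.2262]
tool_rot: [1.912, 2.487, 0.013]
contact_force: [-0.1, -0.3, -0.7]
opening: 0.0471
```

Run:
```python
from h import *
o,im=save('wrist','k.png'); _,s=save('scene','l.png');print(o['tool_pos'],o['opening'],o['contact_force'],o['t'])
cv2.imwrite('pics/m.png',np.hstack([cv2.resize(im[:,:,::-1],(400,300)),cv2.resize(s[60:360,130:530,::-1],(400,300))]))
```

```text
[0.46544795 0.22231748 0.22622691] 0.04705128774100258 [-0.06390946 -0.26478671 -0.69726635] 11.2
```

View pics/m.png

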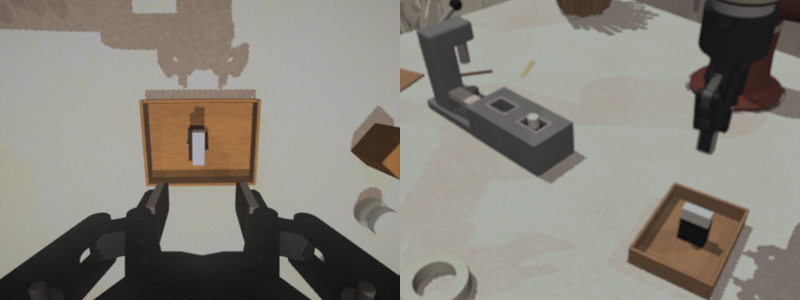

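The magazine stands upright in the middle of the tray, the bar slot is empty, the knob magazine is still low in its slot, and the gripper is clear.

```bash
python3 -c "
from station import order
print(order.finish_job())"
```

```text
the job is handed in; nothing more can be done
None
```

The bar-grip magazine is out of the eyelet setter and stands upright near the middle of the cardboard tray. I pushed it down about 7 mm with the closed fingers, at about 4–5 N, and it sprang up once I moved away. I then gripped it across the bar, drew it straight up and set it down until I felt the tray floor. The job was handed in at about 11.2 s on the robot's clock.

- **Last check:** the final wrist and scene pictures show the magazine upright in the tray. The bar slot is empty, the round-knob magazine is still down in its slot, and the gripper is open and clear of everything.
- **Disagreement:** the first wrist measurement was about 8 mm off the top camera because the arm was still moving. The second wrist measurement agreed with the top camera to about 4 mm, and I used it for the push and the grasp.

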